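# Load the bench labeller and feed two labels

### The arm

A 6-joint arm with a two-finger parallel gripper is mounted at the origin on the work surface. World frame = base frame: x ahead of the robot, y to its left, z up, the work surface at z = 0. Lengths are in m, angles in rad, forces in N, time in s.
With the tool pointing down it reaches from about 0.225 to 0.875 m from the base axis. Payload 3.4 kg.
Tool frame: the origin (TCP) lies on the centre line of the jaws, within the pads' length; the fingertips stand 22 mm ahead of it and the grasp point (between the pads) lies 3 mm ahead of it; z points along the fingers, y is the line along which they close (so a half turn about z gives the same grasp; the last joint's range is limited). The gripper opens to 85 mm and grips with 20 to 120 N. Pads are 22 mm wide; open, the fingers measure 114 mm over their backs; the gripper's body (76 mm by 85 mm) begins 54 mm behind the grasp point. The pads swing forward as they close: fully open they stand 13 mm farther back than shut.
Start: joints at [-0.121, 0.276, 1.505, -0, 1.361, -0.121], TCP at [0.575, -0, 0.218] pointing down, gripper open.
Joint ranges: [-2.89, 2.89], [-0.75, 2.08], [0.22, 2.7], [-1.18, 4.32], [0.11, 2.71], [-2.7, 2.7]. Speed limits (rad/s): [2.57, 2.57, 3.14, 3.14, 3.14, 3.14].

### API

Orientations are given as a unit quaternion [w, x, y, z].
In Python, from rig import manip gives the robot as it stands.
- The arm moves only by the shell command python3 steer.py 'ROWS' [OPENING] [FORCE]. ROWS is a JSON list of rows, 1 to 5 of them, each written [[dx, dy, dz], turn]: dx, dy, dz in m, then a turn about the tool's z in rad; each row shifts and turns the commanded pose from where the row before left it, along the tool's axes as they then stand; what a row does not reach is not made up. A row lasts 1/12 s, in which the tool goes at most 0.0417 m and 0.125 rad, less where a joint would pass 70% of its speed; a pose out of reach is approached as far as the arm can. OPENING is the finger opening in m, set as the command begins (- or left out keeps the last). The fingers move at their own pace and stop on an object; FORCE is the grip in N (left out, the last holds). Time passes only in rows, so rows that do not move let the fingers close. It prints the time, the measured TCP pose, the force, the opening and the grip force at its end. Input that does not fit is refused with a message, and nothing moves.
- manip.get_state(): the state, without advancing time (a new reading comes with each control period).
- manip.get_image(name): name is "scene" or "side" or "wrist"; returns a dict with "img" (420x560x3 uint8, red, green, blue), "camera_matrix" (3x3 intrinsics, pixels), "T" (4x4, takes a point from camera to world coordinates); the wrist camera has in their place "hand_eye" (4x4, takes a point from camera to tool coordinates, whose origin is the TCP and whose axes are the flange's). Camera axes: x right, y down, z forward; pixel columns grow to the right and rows downward; lengths in m; the calibration is good to about 2 mm. A picture is of the moment at which its call begins: read the wrist's pose just before it. There is no depth.
- manip.sign_off(): hands the job in; it is judged then, once.
The state is a dict: "clock": time; "qpos": joint angles; "qd": joint speeds; "effort": joint torques, N m; "position": TCP position; "ee_rot": TCP orientation; "contact_force": force on the tool from outside, world axes, zero at the start; "moment": the same for the moment, N m; "width": finger opening in m; "gripper_force": force on a finger pad.
Only numpy, scipy, OpenCV 4.12 (cv2) and the standard library are available. Lean on these libraries where they do the work, as an engineer would, in place of code of your own. Each camera call takes 0.05 s, during which the arm holds its last target. There are 200 camera calls.

### The job

Put the fresh (tall) roll of labels onto the upright spindle of the bench labeller, slots down, turning it until it drops over the drive bar and sits fully home on the hub. Then feed two labels: squeeze the trigger all the way to the handle, hold it a moment, let it spring right back, and do this squeeze and release once more. Leave the roll on the spindle, and do not disturb the spent roll, hard disks, cooler and mug.

Things in the scene. Friction and masses are not known exactly. Their poses are not given: they have to be found in the camera images.
- labeller: Grey hand labeller fixed on its side on a steel plate. Origin on the table under the housing's centre, z up. Housing 70 (x) x 185 mm (y), top 70 mm above the table, round hub and spindle on it at y = +55. Black handle, 26 mm wide, z 39 to 71 mm, sticks out to -x (x -35 to -143) at y = -60; grey trigger beside it on its +y side, free room under both.
- hub_seat (a point): Centre of the hub disc's upper face (58 mm across, 74 mm above the table), where the middle of the roll's underside lies when home. A drive bar 48 long, 11 wide, 7 mm tall crosses the disc through the spindle; its direction differs each time and is not reported. The hub turns stiffly (0.6 N m). Frame: the labeller's.
- spindle_tip (a point): Top of the black spindle, 63 mm above hub_seat, on its axis. The spindle is 16 mm thick, its last 10 mm tapered to 6 mm. A roll whose slots miss the bar rests on it, 7 mm too high; pressed lightly (5 N) and turned by the fingers, up to 45 degrees either way, it can drop once a slot is over the bar (within about 5 degrees).
- handle_back (a point): Point on the back (-y) face of the handle, at mid height (55 mm above the table), facing away from trigger_pad: where one finger goes. Axes as the labeller's: the squeeze is along y.
- trigger_pad (a point): Point on the trigger's outer (+y) face, 60 mm from its hinge, 55 mm above the table; moves with it. Released it is 58 mm from handle_back along the labeller's y; squeezed home, 41 mm (the handle stays still, so the middle between them shifts 8.5 mm to the handle). Trigger bar 88 mm long, 10 thick, 26 tall, vertical hinge at the housing.
- trigger (a joint): Trigger angle, rad: 0 released, 0.28 fully squeezed against its stop. Its spring takes about 4 N at trigger_pad to start and 11 N at the stop, and returns it to 0 when let go.
- roll: Fresh roll of white labels, standing upright: 60 mm across, 44 mm tall, about 140 g, with a 20 mm hole through it. Origin at the middle of its underside, z up along the hole. Its lowest 8 mm are four black square feet that leave two crossing slots, 15 mm wide, along its x and y axes (so every quarter turn is alike).
- spent_roll: Nearly used roll, as wide (60 mm) but only 22 mm tall; not wanted, to be left alone. Origin at the middle of its underside.
- drive: Loose hard disk, 147 x 102 x 26 mm, lying flat beyond the labeller on the left; to be left alone. Origin at the middle of its underside.
- drive_b: The same sort of hard disk, beyond the labeller on the right; to be left alone.
- cooler: Processor cooler with fan, 92 x 92 x 57 mm, on the table to the left of the robot; to be left alone.
- mug: White mug, 80 mm across, 95 mm tall, on the left; to be left alone.

How it is judged:
By the outcome, as a careful person would: the job done as asked, in the order asked, and still so for the second after the job is handed in, with the robot touching nothing.
It also fails if it takes over 72 s, if anything falls off the work surface, if the arm or the gripper's body presses on something with over 40 N, if the wrist force passes 120 N, or if a joint passes its speed limit or range.

## Working session

There is one attempt and no reset: what is moved stays moved. The work goes in short steps, Python scripts to look and compute and a shell command to move; the robot and the scene stay as the last step left them, time stands still between calls to the robot, and variables do not carry over. Pictures are saved under pics/ and viewed, at most 10 in all, crops included, and the job is handed in when it is done.

```bash
ls; mkdir -p pics
python3 - <<'E'
from rig import manip
import cv2,numpy as np
s=manip.get_state(); print(s['clock'],s['position'],s['ee_rot'],s['width'])
ims=[]
for n in ['scene','side','wrist']:
    d=manip.get_image(n); cv2.imwrite(f'pics/{n}0.png',d['img'][:,:,::-1]); np.savez(f'pics/{n}0.npz',**d)
    print(n,d['camera_matrix'].tolist(),np.round(d.get('T',d.get('hand_eye')),4).tolist())
E
```

```text
pics
rig.py
steer.py
0.0 [5.74450978e-01 5.41252583e-05 2.17231135e-01] [-7.15857547e-04  7.07106370e-01  7.07106592e-01 -5.80762142e-04] 0.08563786677544855
scene [[488.08077870530553, 0.0, 287.4555277038674], [0.0, 488.08077870530553, 201.26909844773445], [0.0, 0.0, 1.0]] [[0.653, 0.5755, -0.4922, 1.116], [0.7573, -0.4969, 0.4238, -0.4303], [-0.0007, -0.6495, -0.7603, 0.9854], [0.0, 0.0, 0.0, 1.0]]
side [[499.71146740053035, 0.0, 271.06644577216343], [0.0, 499.71146740053035, 215.60584275968387], [0.0, 0.0, 1.0]] [[0.7664, -0.3177, 0.5583, -0.0432], [-0.6424, -0.3809, 0.665, -0.6581], [0.0014, -0.8683, -0.496, 0.6299], [0.0, 0.0, 0.0, 1.0]]
wrist [[290.15067951864233, 0.0, 274.36230801810814], [0.0, 290.15067951864233, 208.56247464757118], [0.0, 0.0, 1.0]] [[-0.0002, -0.9573, -0.2889, 0.0738], [1.0, 0.0002, -0.0012, -0.0002], [0.0012, -0.2889, 0.9573, -0.1559], [0.0, 0.0, 0.0, 1.0]]
```
View pics/scene0.png

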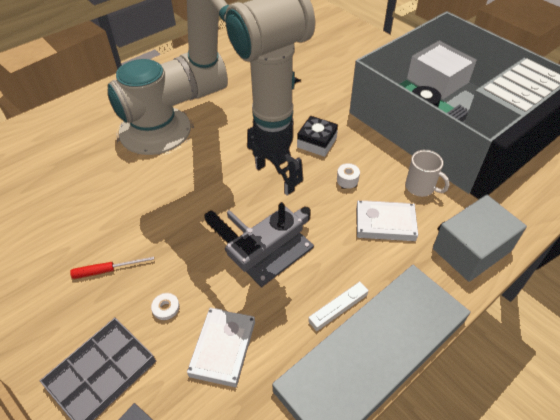

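View pics/side0.png

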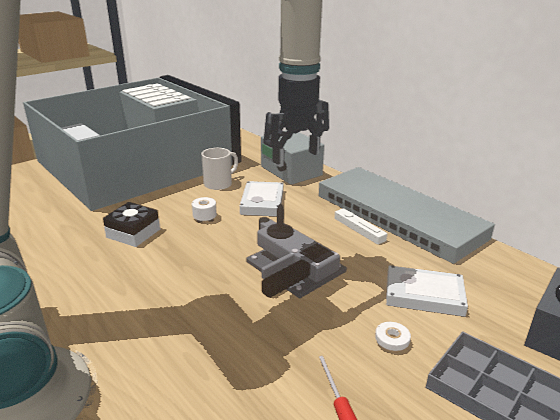

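View pics/wrist0.png

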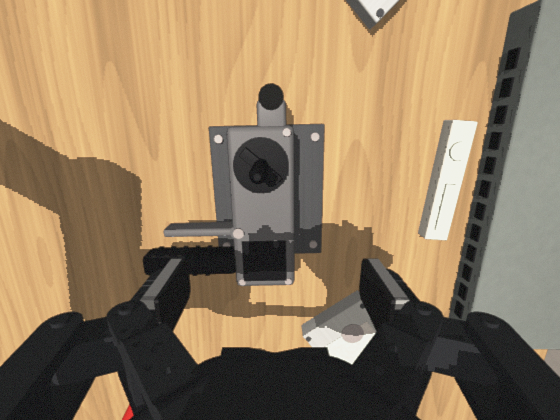

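The scene view shows the fresh roll at (348,176), the spent roll at (165,307) and the labeller at (268,240). In the wrist view the labeller is roughly aligned with the world axes: hub at (261,165), trigger bar around (200,230), handle around (190,260). I'll measure next.

Create h.py:
```python
import numpy as np,cv2
from scipy.spatial.transform import Rotation as R
def shot(name,tag=None):
    from rig import manip
    s=manip.get_state(); d=manip.get_image(name)
    if name=='wrist':
        T=np.eye(4); q=s['ee_rot']; T[:3,:3]=R.from_quat([q[1],q[2],q[3],q[0]]).as_matrix(); T[:3,3]=s['position']
        d['T']=T@d.pop('hand_eye')
    if tag: cv2.imwrite(f'pics/{tag}.png',d['img'][:,:,::-1]); np.savez(f'pics/{tag}.npz',**d)
    return d
def load(tag): return dict(np.load(f'pics/{tag}.npz'))
def ray(d,p):
    v=d['T'][:3,:3]@np.linalg.solve(d['camera_matrix'],[p[0],p[1],1.]); return d['T'][:3,3],v/np.linalg.norm(v)
def plane(d,p,z): o,v=ray(d,p); return o+v*(z-o[2])/v[2]
def tri(*dp):
    A=np.zeros((3,3));b=np.zeros(3)
    for d,p in dp:
        o,v=ray(d,p); M=np.eye(3)-np.outer(v,v); A+=M;b+=M@o
    x=np.linalg.solve(A,b)
    return x,[float(np.linalg.norm((np.eye(3)-np.outer(v,v))@(x-o))) for o,v in (ray(d,p) for d,p in dp)]
def proj(d,X):
    c=np.linalg.inv(d['T'])@np.r_[X,1]; u=d['camera_matrix']@c[:3]; return u[:2]/u[2]
def white(d,lo=150,sat=45):
    hsv=cv2.cvtColor(d['img'],cv2.COLOR_RGB2HSV); return cv2.inRange(hsv,(0,0,lo),(180,sat,255))
```

Run:
```python
from h import *
from scipy.spatial.transform import Rotation as R
sc,si=load('scene0'),load('side0')
w=load('wrist0'); T=np.eye(4); T[:3,:3]=R.from_quat([.7071,.7071,-.00058,-.000716]).as_matrix(); T[:3,3]=[.57445,.00005,.21723]
w['T']=T@w['hand_eye']; w.pop('hand_eye'); np.savez('pics/wrist0.npz',**w)
for n,d in(('sc',sc),('si',si)):
    c,_=cv2.findContours(white(d),cv2.RETR_EXTERNAL,cv2.CHAIN_APPROX_NONE)
    for k in c:
        if 150<cv2.contourArea(k)<2500: print(n,cv2.boundingRect(k),cv2.contourArea(k))
print('roll',tri((sc,(348,176)),(si,(205,209))),'spent',plane(sc,(165,305),.02))
print('tip?',tri((sc,(282,206)),(si,(280,207)),(w,(264,172))))
for p in [(261,165)]: print('hub',plane(w,p,.074))
for p in [(210,128),(324,124),(321,253)]: print('plate',plane(w,p,.01))
for p in [(230,128),(294,127),(294,286),(237,286)]: print('housing',plane(w,p,.07))
for n,d,c,r in(('scene',sc,(300,205),110),('side',si,(255,235),80),('wrist',w,(235,200),110)):
    x,y=c;cr=d['img'][max(0,y-int(r*.75)):y+int(r*.75),x-r:x+r]; cv2.imwrite(f'pics/z_{n}.png',cv2.resize(cr,(400,300),interpolation=cv2.INTER_CUBIC)[:,:,::-1])
a=[cv2.imread(f'pics/z_{n}.png') for n in('scene','side','wrist')]
cv2.imwrite('pics/mosaic.png',np.vstack([np.hstack(a[:2]),np.hstack([a[2],a[2]*0])]))
```

```text
sc (97, 369, 26, 27) 291.0
sc (117, 348, 29, 29) 395.5
sc (102, 329, 26, 30) 317.5
sc (151, 293, 28, 27) 513.5
sc (309, 282, 59, 46) 835.0
sc (228, 211, 58, 34) 387.5
sc (357, 201, 61, 36) 1788.5
sc (338, 164, 22, 23) 311.0
sc (412, 150, 37, 36) 567.0
sc (447, 91, 26, 18) 238.0
sc (160, 57, 29, 27) 353.5
sc (417, 44, 55, 33) 884.0
sc (233, 0, 67, 23) 679.5
si (70, 351, 19, 23) 180.0
si (376, 322, 35, 29) 764.5
si (104, 227, 32, 20) 270.0
si (335, 208, 52, 36) 717.5
si (191, 197, 25, 24) 443.0
si (239, 181, 45, 35) 1186.5
si (201, 147, 36, 43) 940.0
si (284, 130, 28, 24) 382.5
si (120, 83, 76, 26) 958.0
si (14, 67, 86, 75) 2213.5
si (91, 62, 28, 28) 538.0
si (79, 0, 35, 53) 1177.0
si (20, 0, 53, 15) 598.5
roll (array([0.53350676, 0.28723105, 0.02414059]), [0.0010919326171010344, 0.0010919326171009037]) spent [ 0.54230377 -0.29249968  0.02      ]
tip? (array([0.56279844, 0.03175823, 0.12575638]), [0.0018232647188109227, 0.0018948366600376654, 0.002134341401597752])
hub [0.55988886 0.03047836 0.074     ]
plate [0.49577439 0.06582018 0.01      ]
plate [0.63309371 0.07043105 0.01      ]
plate [ 0.63732782 -0.09924456  0.01      ]
housing [0.52895804 0.06714164 0.07      ]
housing [0.59340798 0.06810185 0.07      ]
housing [ 0.59691947 -0.11357111  0.07      ]
housing [ 0.52924879 -0.11368495  0.07      ]
```

View pics/mosaic.png

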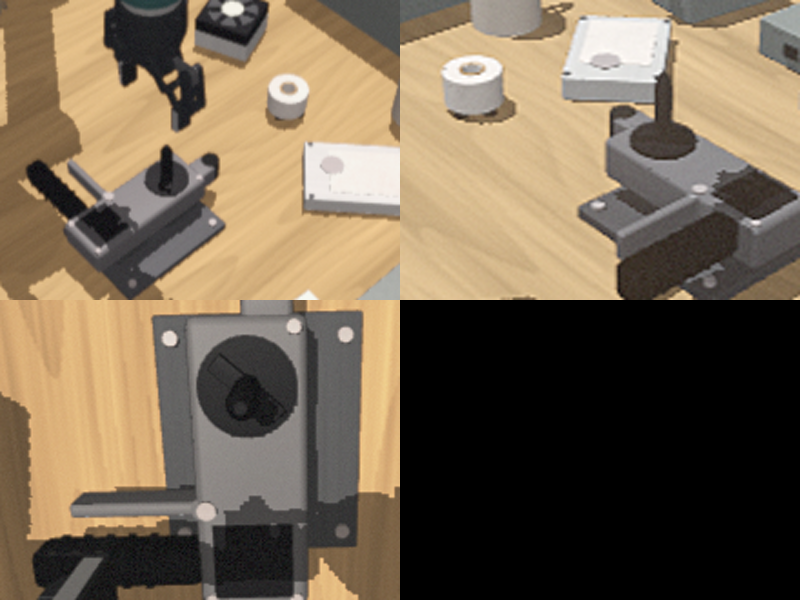

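The mosaic shows the bar crossing the hub from upper-left to lower-right, so its world angle is about -40 to -45°. The labeller is almost square to the world axes, and the roll is near (0.533, 0.287).

```bash
python3 steer.py '[[[0.04,-0.006,0],0],[[0.04,-0.006,0],0],[[0.04,-0.006,0],0],[[0.04,-0.006,0],0],[[0.04,-0.006,0],0]]'; python3 steer.py '[[[0.04,-0.006,0],0],[[0.04,-0.005,0],0],[[0,0,0],0]]'
python3 - <<'E'
from h import *
d=shot('wrist','w1')
c,_=cv2.findContours(white(d),cv2.RETR_EXTERNAL,cv2.CHAIN_APPROX_NONE)
for k in c:
    if cv2.contourArea(k)>300: print(cv2.boundingRect(k),cv2.contourArea(k))
sc,si=load('scene0'),load('side0')
print('mug',tri((sc,(425,160)),(si,(216,152))),plane(sc,(424,190),.0))
E
```

```text
clock: 0.57
position: [0.5443, 0.2015, 0.2179]
ee_rot: [-0.0, 0.707, 0.707, -0.0]
contact_force: [0.3, 0.3, -0.1]
width: 0.0855
gripper_force: 0.0
clock: 0.82
position: [0.5322, 0.2873, 0.2176]
ee_rot: [-0.002, 0.705, 0.709, 0.001]
contact_force: [1.0, -0.3, -0.4]
width: 0.0854
gripper_force: 0.0
(423, 372, 28, 37) 602.0
(250, 162, 51, 50) 1917.0
(336, 136, 143, 133) 8396.0
(98, 130, 33, 33) 774.5
(390, 0, 111, 88) 1332.0
mug (array([0.66684228, 0.4245591 , 0.09743769]), [6.488209021621096e-05, 6.488209021619971e-05]) [6.89285019e-01 4.25060507e-01 1.11022302e-16]
```

View pics/w1.png

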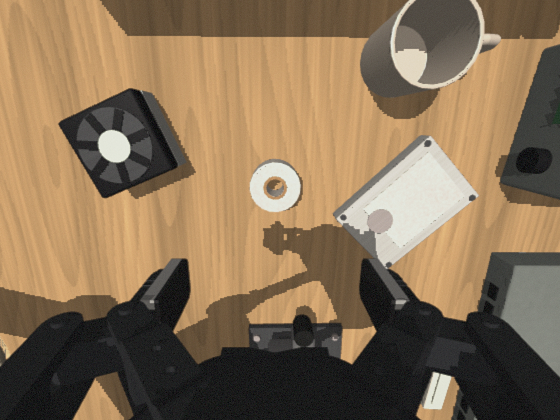

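The wrist view shows the roll's ring centred at about (275,187). The nearest corner of the drive is at (336,214), and the mug and cooler are well clear.

Run:
```python
from h import *
from rig import manip
d=load('w1');sc,si=load('scene0'),load('side0')
g=cv2.morphologyEx(white(d)[150:225,235:315],cv2.MORPH_OPEN,np.ones((3,3)))
c,hh=cv2.findContours(g,cv2.RETR_CCOMP,cv2.CHAIN_APPROX_NONE)
for k in c:
    if len(k)>10: e=cv2.fitEllipse(k); print('ell',np.array(e[0])+[235,150],e[1])
print(tri((d,(275.3,187)),(sc,(349,171.1)),(si,(204.2,203))))
s=manip.get_state();P=plane(d,(275.3,187),.044);print(P,s['position'])
q=s['ee_rot'];M=R.from_quat([q[1],q[2],q[3],q[0]]).as_matrix()
print('tool delta',M.T@(np.r_[P[:2],.0]-s['position']))
print('drive corner',plane(d,(335,215),.026))
```

```text
ell [274.7225647  186.48667145] (48.95820999145508, 49.90616226196289)
ell [274.65720367 187.56164932] (24.555614471435547, 25.00190544128418)
(array([0.53291603, 0.28845999, 0.04135997]), [0.0004746607991878263, 0.0016913305388453963, 0.0015923930598437852])
[0.53254629 0.28872115 0.044     ] [0.53283059 0.28367917 0.21753837]
tool delta [ 4.84479388e-03 -7.77913666e-05  2.17543026e-01]
drive corner [0.60795086 0.2493531  0.026     ]
```

```bash
python3 steer.py '[[[0.005,0,0.04],0],[[0,0,0.04],0],[[0,0,0.04],0],[[0,0,0.03],0],[[0,0,0.02],0]]'; python3 steer.py '[[[0,0,0.01],0],[[0,0,0.01],0],[[0,0,0],0],[[0,0,0],0],[[0,0,0],0]]' 0.0855
```

```text
clock: 1.28
position: [0.5318, 0.2828, 0.0444]
ee_rot: [-0.001, 0.707, 0.707, -0.003]
contact_force: [-0.0, -0.4, -0.2]
width: 0.0855
gripper_force: 0.0
clock: 1.7
position: [0.5354, 0.2853, 0.0296]
ee_rot: [0.001, 0.707, 0.707, 0.001]
contact_force: [-0.2, 0.1, 0.3]
width: 0.0853
gripper_force: 0.0
```

```bash
for i in 1 2 3; do python3 steer.py '[[[0,0,0],0]]' | grep posi; done
```

```text
position: [0.5352, 0.2854, 0.0297]
position: [0.5349, 0.2853, 0.0294]
position: [0.5346, 0.2852, 0.0291]
```

```bash
python3 steer.py '[[[0.0035,-0.002,0],0],[[0,0,0],0],[[0,0,0],0]]' | grep posi;  python3 steer.py '[[[0,0,0],0],[[0,0,0],0],[[0,0,0],0],[[0,0,0],0],[[0,0,0],0]]' 0.055 40; python3 steer.py '[[[0,0,0],0],[[0,0,0],0],[[0,0,0],0],[[0,0,0],0],[[0,0,0],0]]'
```

```text
position: [0.5319, 0.2888, 0.0282]
clock: 2.62
position: [0.5321, 0.2884, 0.0281]
ee_rot: [0.0, 0.707, 0.707, -0.0]
contact_force: [0.7, 0.5, -0.3]
width: 0.0549
gripper_force: 0.0
clock: 3.03
position: [0.532, 0.2885, 0.0281]
ee_rot: [0.0, 0.707, 0.707, 0.0]
contact_force: [-0.5, -0.6, -0.5]
width: 0.0547
gripper_force: 0.0
```

Run:
```python
from h import *
a=shot('wrist','w2')['img']; b=shot('side','s2')['img'][150:290,130:330]
cv2.imwrite('pics/m2.png',np.hstack([cv2.resize(a,(400,300)),cv2.resize(b,(400,300),interpolation=cv2.INTER_CUBIC)])[:,:,::-1])
```

```text
(no output)
```

View pics/m2.png

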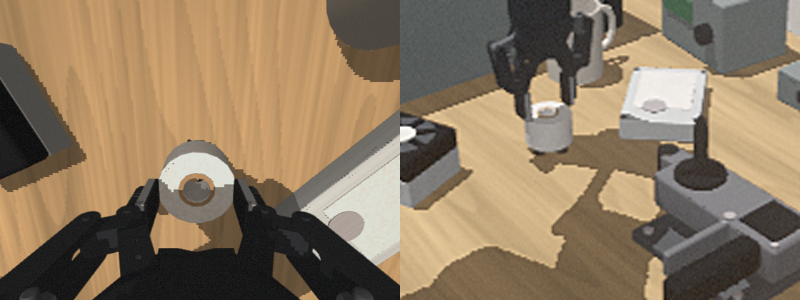

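The wrist view shows the roll between the fingers, its hole centred near (276,262) in full-size pixels. It seems to sit a little ahead of the pads, so I'll compute the offset.

Run:
```python
from h import *
from rig import manip
d=load('w2');s=manip.get_state();print(s['position'],s['width'],s['gripper_force'])
for p in [(275,262)]: print(plane(d,p,.044))
m=white(d,130,50);c,_=cv2.findContours(m[180:330,200:350],cv2.RETR_EXTERNAL,cv2.CHAIN_APPROX_NONE)
k=max(c,key=cv2.contourArea);x,y,w,h=cv2.boundingRect(k);print(x+200,y+180,w,h)
for X in [(.532,.2885,.044),(.532,.3185,.044),(.502,.2885,.044),(.562,.2885,.044),(.532,.2585,.044)]: print(proj(d,X))
g=d['img'][255:275,200:350].astype(int).sum(2)//3
print(g[8,::3])
```

```text
[0.53203693 0.28847734 0.02814195] 0.055109060949257 0.0
[0.53204609 0.29022436 0.044     ]
222 197 106 79
[274.91264916 264.91065183]
[274.931555   211.45183632]
[218.91588035 264.89209178]
[330.93431019 264.92922014]
[274.89574095 312.72090773]
[ 55  88  84  89  35  20  14  20 125 120 114 114 221 221 221 218 217 134
 138  81  87  88  86  90  87  92  88  94 122 119  95  96 139  78 122 117
 119 116 124 120 120 124 119  31  27  20  67  89  90  85]
```

```bash
python3 steer.py '[[[0,0,0],0],[[0,0,0],0],[[0,0,0],0],[[0,0,0],0],[[0,0,0],0]]' 0.045 40; python3 steer.py '[[[0,0,0],0],[[0,0,0],0],[[0,0,0],0],[[0,0,0],0]]' | tail -3
```

```text
clock: 3.55
position: [0.5325, 0.2887, 0.0286]
ee_rot: [0.0, 0.707, 0.707, 0.001]
contact_force: [-0.3, -0.0, 5.3]
width: 0.045
gripper_force: 2.6
contact_force: [-0.1, -0.1, 5.1]
width: 0.0453
gripper_force: 2.7
```

Run:
```python
from h import *
a=shot('wrist','w3')['img'][100:400,80:480]; b=shot('side','s3')['img'][150:255,140:280]
cv2.imwrite('pics/m3.png',np.hstack([a,cv2.resize(b,(400,300),interpolation=cv2.INTER_CUBIC)])[:,:,::-1])
```

```text
(no output)
```

View pics/m3.png

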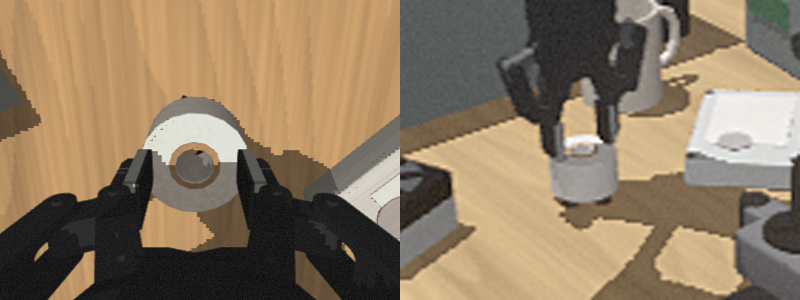

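The fingers rest on the roll's top rim, with tips at crop (150,152) and (240,152). They sit higher than expected, so I'll check the tip height from two views.

Run:
```python
from h import *
from rig import manip
s=manip.get_state();print(s['position'],s['qpos'],s['contact_force'],s['width'])
d=load('w3');si=load('s3');p=s['position']
for z in(-.02,0,.01,.022):
  for x in (.011,-.011): print(z,x,[np.round(proj(d,p+np.array([sy*.0225,x,-z])),1) for sy in(-1,1)],'side',[np.round(proj(si,p+np.array([sy*.0225,x,-z])),1) for sy in(-1,1)])
for z in(.044,.03,.035): print(z,[np.round(proj(d,np.array([.532+a,.2885+b,z])),1) for a,b in((-.03,0),(.03,0),(0,.03))])
print('side roll',[np.round(proj(si,np.array([.532,.2885,z])),1) for z in(0,.044)])
```

```text
[0.53244434 0.28866743 0.02864314] [3.81944867e-01 4.77930440e-01 1.69919220e+00 3.44816455e-05
 9.63340415e-01 3.81977215e-01] [-0.16673039 -0.30981037  4.50235066] 0.04493594126908155
-0.02 0.011 [array([231. , 249.4]), array([319. , 249.3])] side [array([193.3, 201.1]), array([208.5, 195.7])]
-0.02 -0.011 [array([232.8, 287.2]), array([317.2, 287.2])] side [array([198.1, 204.3]), array([213.4, 198.8])]
0 0.011 [array([235.9, 234.7]), array([313.9, 234.7])] side [array([193.9, 208.2]), array([209. , 202.7])]
0 -0.011 [array([237.3, 268.9]), array([312.5, 268.9])] side [array([198.7, 211.5]), array([213.9, 205.9])]
0.01 0.011 [array([238. , 228.5]), array([311.8, 228.5])] side [array([194.2, 211.7]), array([209.2, 206.1])]
0.01 -0.011 [array([239.3, 261.2]), array([310.5, 261.2])] side [array([199., 215.]), array([214.1, 209.4])]
0.022 0.011 [array([240.2, 222. ]), array([309.5, 222. ])] side [array([194.5, 215.8]), array([209.5, 210.3])]
0.022 -0.011 [array([241.4, 252.9]), array([308.4, 252.9])] side [array([199.3, 219.2]), array([214.4, 213.5])]
0.044 [array([218.3, 264.7]), array([330. , 264.7]), array([274.1, 211.5])]
0.03 [array([222.8, 253.4]), array([325.6, 253.4]), array([274.1, 203.9])]
0.035 [array([221.3, 257.2]), array([327. , 257.2]), array([274.1, 206.5])]
side roll [array([204.5, 217. ]), array([203.4, 201.7])]
```

Both views put the fingertips about 18 mm behind the reported TCP instead of 22 mm ahead, and the contact on the rim confirms it. I'll use the measured offset: reopen, then go about 40 mm lower.

```bash
python3 steer.py '[[[0,0,-0.02],0],[[0,0,0],0],[[0,0,0],0],[[0,0,0],0],[[0,0,0],0]]' 0.085 40|grep -E "posi|wid"; python3 steer.py '[[[0,0,0],0],[[0,0,0],0],[[0,0,0],0]]'|grep -E "posi|wid|cont"
python3 - <<'E'
from h import *
d=shot('wrist','w4')
m=white(d,110,50)[150:330,190:360];c,_=cv2.findContours(m,cv2.RETR_CCOMP,cv2.CHAIN_APPROX_NONE)
for k in c:
    if len(k)>30: e=cv2.fitEllipse(k); print(np.array(e[0])+[190,150],e[1],cv2.boundingRect(k),plane(d,np.array(e[0])+[190,150],.044))
E
```

```text
position: [0.5313, 0.2882, 0.0471]
width: 0.0855
position: [0.5318, 0.2884, 0.0476]
contact_force: [-0.8, 0.3, -0.7]
width: 0.0851
[279.54538727 252.86965179] (21.599336624145508, 27.673219680786133) (77, 89, 25, 27) [0.53453173 0.2861621  0.044     ]
[274.70904541 242.30378723] (95.16179656982422, 101.47050476074219) (36, 40, 99, 103) [0.53161872 0.29304831 0.044     ]
[275.41982269 249.9875412 ] (43.77552795410156, 47.02655792236328) (62, 78, 48, 45) [0.53204607 0.28805495 0.044     ]
```

```bash
python3 steer.py '[[[0,0,0.025],0],[[0,0,0.02],0],[[0,0,0.005],0],[[0,0,0],0]]'; python3 steer.py '[[[0,0,0.008],0],[[0,0,0],0],[[0,0,0],0]]'|grep -E "posi|cont"
```

```text
clock: 5.03
position: [0.5306, 0.2879, -0.0036]
ee_rot: [-0.001, 0.707, 0.707, -0.002]
contact_force: [-0.9, 0.0, 0.4]
width: 0.0847
gripper_force: 0.0
position: [0.5324, 0.2886, -0.0094]
contact_force: [-0.5, -0.2, 0.5]
```

```bash
python3 steer.py '[[[0,0,0],0],[[0,0,0],0],[[0,0,0],0],[[0,0,0],0],[[0,0,0],0]]' 0.045 50; python3 steer.py '[[[0,0,0],0],[[0,0,0],0],[[0,0,0],0]]'
```

```text
clock: 5.7
position: [0.5326, 0.2888, -0.0088]
ee_rot: [0.0, 0.707, 0.707, 0.001]
contact_force: [-0.8, -1.1, 6.6]
width: 0.0585
gripper_force: 54.2
clock: 5.95
position: [0.5326, 0.2888, -0.0088]
ee_rot: [0.0, 0.707, 0.707, 0.001]
contact_force: [-0.4, -0.7, 6.2]
width: 0.0585
gripper_force: 54.2
```

```bash
python3 steer.py '[[[0,0,-0.02],0],[[0,0,-0.04],0],[[0,0,-0.04],0],[[0,0,-0.04],0],[[0,0,-0.04],0]]'|tail -3; python3 steer.py '[[[-0.03,0.003,-0.025],0],[[-0.04,0.003,-0.01],0],[[-0.04,0.003,0],0],[[-0.04,0.003,0],0],[[-0.04,0.003,0],0]]'|tail -3;  python3 steer.py '[[[-0.04,0.003,0],0],[[-0.04,0.004,0],0],[[-0.04,0.004,0],0],[[-0.01,0.004,0],0],[[0,0,0],0]]'; python3 steer.py '[[[0,0,0],0],[[0,0,0],0],[[0,0,0],0]]'|tail -5
python3 - <<'E'
from h import *
d=shot('wrist','w5');s=shot('side','s5')
a=d['img'][60:360,80:480]; b=s['img'][90:240,200:400]
cv2.imwrite('pics/m5.png',np.hstack([a,cv2.resize(b,(400,300),interpolation=cv2.INTER_CUBIC)])[:,:,::-1])
E
```

```text
contact_force: [-0.3, -0.1, -2.2]
width: 0.0583
gripper_force: 54.5
contact_force: [-0.3, 0.5, -2.4]
width: 0.0585
gripper_force: 54.6
clock: 7.2
position: [0.5625, -0.0349, 0.2046]
ee_rot: [0.0, 0.709, 0.705, -0.0]
contact_force: [-0.6, 1.5, -1.8]
width: 0.0582
gripper_force: 54.6
position: [0.5616, -0.03, 0.205]
ee_rot: [-0.0, 0.707, 0.708, 0.0]
contact_force: [0.7, -0.7, -1.4]
width: 0.0584
gripper_force: 54.6
```

View pics/m5.png

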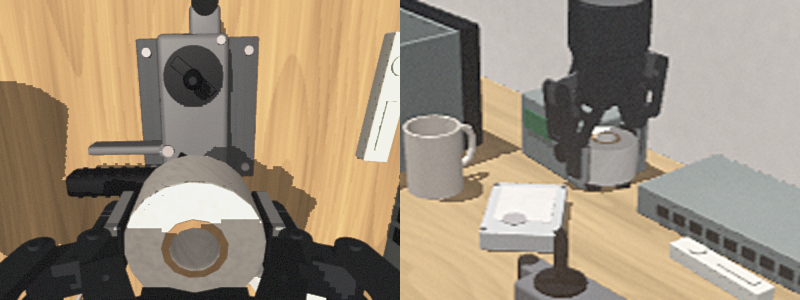

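The roll is held upright. In the wrist picture the hub is centred near full-size (273,136) and the spindle tip near (273,139), with the bar running upper-left to lower-right.

Run:
```python
from h import *
from rig import manip
sc,si,w0,w5=load('scene0'),load('side0'),load('wrist0'),load('w5')
print(manip.get_state()['position'], w5['T'][:3,3]-[0,.0738,.1559])
hub={}
for n,d,(cx,cy) in(('w0',w0,(261,165)),('w5',w5,(273,136))):
    g=cv2.cvtColor(d['img'],cv2.COLOR_RGB2GRAY); r=45; cr=g[cy-r:cy+r,cx-r:cx+r]
    print(np.median(cr[r-28:r-25,r-3:r+3]),np.median(cr[r-20:r-16,r-3:r+3]))
    m=cv2.morphologyEx((cr<75).astype(np.uint8),cv2.MORPH_OPEN,cv2.getStructuringElement(cv2.MORPH_ELLIPSE,(25,25)))
    c,_=cv2.findContours(m,cv2.RETR_EXTERNAL,cv2.CHAIN_APPROX_NONE)
    k=max(c,key=cv2.contourArea); e=cv2.fitEllipse(k); p=np.array(e[0])+[cx-r,cy-r]; hub[n]=p
    print(n,p,e[1],plane(d,p,.074))
    z=cv2.resize(cr[10:-10,10:-10],(400,400),interpolation=cv2.INTER_CUBIC); cv2.imwrite(f'pics/hub_{n}.png',cv2.convertScaleAbs(z,alpha=3))
print('hub tri',tri((w0,hub['w0']),(w5,hub['w5'])))
cv2.imwrite('pics/hub.png',np.hstack([cv2.imread(f'pics/hub_{n}.png') for n in('w0','w5')]))
print('tip tri',tri((sc,(281.3,204)),(si,(280.2,203.8)),(w0,(256,175.5)),(w5,(273,139))))
print('roll in tool', plane(w5,(276,310),.2575))
```

```text
[ 0.56176449 -0.0300376   0.20511125] [ 0.56141154 -0.03005374  0.20504131]
60.5 55.5
w0 [260.53634644 164.90345001] (53.93370819091797, 54.567962646484375) [0.55941239 0.03057766 0.074     ]
65.0 63.5
w5 [272.90585327 135.88695526] (58.2425537109375, 60.10981750488281) [0.55951883 0.03026301 0.074     ]
hub tri (array([0.55940068, 0.03020331, 0.07173514]), [0.00011328343455812622, 0.00011328343455820338])
tip tri (array([0.55988924, 0.03031448, 0.13386167]), [0.002074683230571194, 0.0014759398298680782, 0.0013456905106503509, 0.0004662551077322712])
roll in tool [ 0.56201899 -0.03146564  0.2575    ]
```

View pics/hub.png

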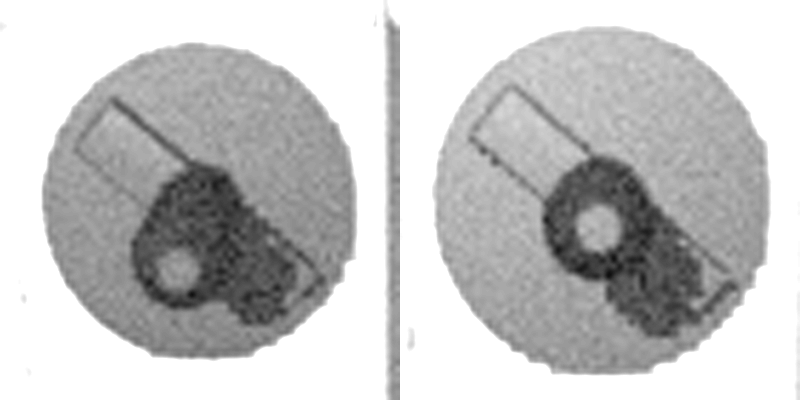

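The zoom gives a bar angle of about -39.5° in the world and a hub at (0.5595, 0.0303, ~0.073), seen consistently in both views. Moving the roll above the spindle.

```bash
python3 steer.py '[[[0.03,-0.001,0],0],[[0.025,-0.001,0],0],[[0.006,0,0],0],[[0,0,0],0],[[0,0,0],0]]'|head -3; python3 steer.py '[[[0,0,0.02],0],[[0,0,0.02],0],[[0,0,0.02],0],[[0,0,0],0],[[0,0,0],0]]'|head -4
```

```text
clock: 7.97
position: [0.56, 0.03, 0.2052]
ee_rot: [0.0, 0.706, 0.708, -0.0]
clock: 8.38
position: [0.5594, 0.0287, 0.1444]
ee_rot: [-0.001, 0.707, 0.707, -0.001]
contact_force: [-0.2, 0.8, -0.8]
```

```bash
python3 steer.py '[[[0.0015,0,0],0],[[0,0,0],0],[[0,0,0],0]]'|head -3; python3 steer.py '[[[0,0,0.015],0],[[0,0,0.01],0],[[0,0,0.01],0],[[0,0,0],0]]'|head -5
```

```text
clock: 8.63
position: [0.5611, 0.0308, 0.1466]
ee_rot: [0.001, 0.707, 0.707, 0.001]
clock: 8.97
position: [0.5584, 0.031, 0.1081]
ee_rot: [-0.002, 0.707, 0.707, -0.001]
contact_force: [-0.4, -0.4, -1.8]
width: 0.0585
```

```bash
python3 steer.py '[[[0,0,0.015],0],[[0,0,0.01],0],[[0,0,0],0],[[0,0,0],0]]'|head -5; python3 steer.py '[[[0,0,0.006],0],[[0,0,0.003],0],[[0,0,0],0],[[0,0,0],0]]'|head -5
```

```text
clock: 9.3
position: [0.5595, 0.031, 0.0846]
ee_rot: [-0.001, 0.707, 0.707, -0.001]
contact_force: [-0.1, -0.5, -1.3]
width: 0.0585
clock: 9.63
position: [0.56, 0.031, 0.0762]
ee_rot: [0.0, 0.707, 0.707, -0.0]
contact_force: [-0.1, 0.5, -1.6]
width: 0.0587
```

```bash
python3 steer.py '[[[0,0,0.003],0],[[0,0,0],0],[[0,0,0],0]]'|head -5; python3 steer.py '[[[0,0,0.002],0],[[0,0,0],0],[[0,0,0],0]]'|head -5
```

```text
clock: 9.88
position: [0.56, 0.031, 0.0731]
ee_rot: [-0.0, 0.707, 0.707, -0.0]
contact_force: [0.5, 0.3, -2.2]
width: 0.0587
clock: 10.13
position: [0.5604, 0.031, 0.0719]
ee_rot: [0.0, 0.707, 0.707, 0.0]
contact_force: [-1.4, 0.8, 2.6]
width: 0.0584
```

```bash
python3 steer.py '[[[0,0,0.001],0],[[0,0,0],0.04],[[0,0,0],0.04],[[0,0,0],0],[[0,0,0],0]]'|head -6; for i in 1; do python3 steer.py '[[[0,0,0],0.04],[[0,0,0],0.04],[[0,0,0],0.04],[[0,0,0],0]]'|head -5; done
```

```text
clock: 10.55
position: [0.5617, 0.0314, 0.0717]
ee_rot: [0.001, 0.735, 0.678, 0.002]
contact_force: [-1.1, 2.0, 6.8]
width: 0.0586
gripper_force: 55.4
clock: 10.88
position: [0.5599, 0.031, 0.0699]
ee_rot: [-0.0, 0.774, 0.633, -0.0]
contact_force: [0.2, 0.5, -1.8]
width: 0.0584
```

The roll has dropped into the slot: z fell and the force is gone. Pressing down to seat it.

```bash
python3 steer.py '[[[0,0,0.002],0],[[0,0,0.001],0],[[0,0,0],0],[[0,0,0],0]]'|head -5; python3 steer.py '[[[0,0,0.002],0],[[0,0,0],0],[[0,0,0],0]]'|head -5
```

```text
clock: 11.22
position: [0.5598, 0.031, 0.0668]
ee_rot: [-0.0, 0.774, 0.633, -0.0]
contact_force: [0.8, -0.5, -1.3]
width: 0.0586
clock: 11.47
position: [0.5603, 0.031, 0.0652]
ee_rot: [0.0, 0.774, 0.633, 0.0]
contact_force: [-0.3, 0.4, -0.6]
width: 0.0584
```

```bash
python3 steer.py '[[[0,0,0.0015],0],[[0,0,0],0],[[0,0,0],0]]'|head -5
python3 - <<'E'
from rig import manip
s=manip.get_state();print(s['contact_force'],s['moment'])
E
```

```text
clock: 11.72
position: [0.5603, 0.031, 0.0651]
ee_rot: [0.0, 0.774, 0.633, 0.0]
contact_force: [-2.0, -0.5, 7.9]
width: 0.0587
[-2.03693692 -0.52787836  7.85719516] [ 0.01323888  0.42159295 -0.02472133]
```

Home: z dropped 6.8 mm, then firm contact at 8 N, and the height matches the prediction. Releasing and rising.

```bash
python3 steer.py '[[[0,0,-0.001],0],[[0,0,0],0],[[0,0,0],0],[[0,0,0],0],[[0,0,0],0]]' 0.085 40|tail -3; python3 steer.py '[[[0,0,-0.02],0],[[0,0,-0.03],0],[[0,0,-0.03],0],[[0,0,-0.03],0],[[0,0,-0.03],0]]'|head -5; python3 steer.py '[[[0,0,0],-0.12],[[0,0,0],-0.12],[[0,0,0],-0.12],[[0,0,0],-0.12],[[0,0,0],-0.12]]'|head -3;  python3 steer.py '[[[0,0,0],-0.12],[[0,0,0],-0.12],[[0,0,0],-0.12],[[0,0,0],-0.12],[[0,0,0],-0.12]]'|head -3; python3 steer.py '[[[0,0,0],-0.12],[[0,0,0],-0.12],[[0,0,0],-0.12],[[0,0,0],-0.12],[[0,0,0],-0.09]]'|head -3; python3 steer.py '[[[0,0,0],0],[[0,0,0],0],[[0,0,0],0]]'|head -3
python3 - <<'E'
from h import *
d=shot('wrist','w6')
for n,X in(('hubtop',(.5595,.0303,.118)),('pad',(.4645,-.0397,.068)),('back',(.4645,-.0977,.071))): print(n,proj(d,X))
E
```

```text
contact_force: [0.6, 0.3, -0.6]
width: 0.0849
gripper_force: 0.0
clock: 12.55
position: [0.5597, 0.031, 0.2057]
ee_rot: [-0.0, 0.774, 0.633, -0.0]
contact_force: [1.0, -0.6, -0.9]
width: 0.0847
clock: 12.97
position: [0.5599, 0.031, 0.2045]
ee_rot: [-0.0, 0.55, 0.835, -0.0]
clock: 13.38
position: [0.5599, 0.031, 0.2043]
ee_rot: [-0.0, 0.279, 0.96, -0.0]
clock: 13.8
position: [0.5599, 0.031, 0.2043]
ee_rot: [-0.0, -0.002, 1.0, 0.0]
clock: 14.05
position: [0.56, 0.031, 0.2045]
ee_rot: [-0.0, 0.001, 1.0, -0.0]
hubtop [273.35251711 209.06713883]
pad [199.01237979  97.63299875]
back [136.16547794  97.57813075]
```

View pics/w6.png

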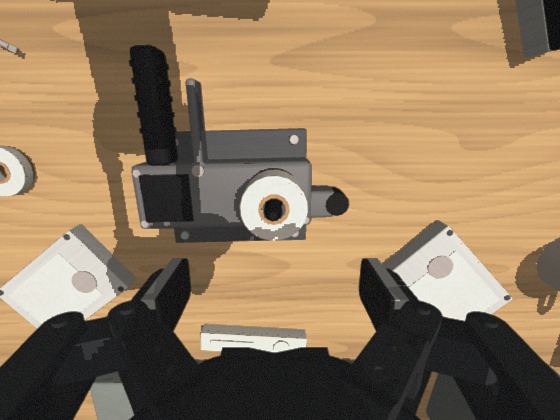

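The roll sits on the spindle, ring centre at (273,209), just as predicted for a roll that is home. The handle (about 133–170, row 97) and trigger (about 190–201, row 97) lie where I computed them. Refining the edges next.

Run:
```python
from h import *
d=load('w6');w5=load('w5');w0=load('wrist0')
for r in(85,97,110): print(r,d['img'][r,125:215].astype(int).sum(1)//3)
print('hinge',plane(d,(197.5,170),.071),'hinge w5',plane(w5,(80+167,60+151),.071),tri((d,(197.5,170)),(w5,(247,211)),(w0,(238.5,233.5))))
print('trigtip',plane(d,(193,80),.068),'handle tip',plane(d,(148,46),.071))
print('ring h',tri((d,(273,209)),(load('scene0'),proj(load('scene0'),(.5595,.0303,.118)))))
c,_=cv2.findContours(white(d,140)[160:250,230:320],cv2.RETR_EXTERNAL,cv2.CHAIN_APPROX_NONE)
k=max(c,key=cv2.contourArea);print(np.array(cv2.minEnclosingCircle(k)[0])+[230,160],cv2.minEnclosingCircle(k)[1],[proj(d,(.5595,.0303+s*.03,z)) for s in(-1,1) for z in(.118,.125)])
```

```text
85 [ 92  94  96  96  93  96  94  97  97  70  33  17  30  20  20  27  19  29
  27  25  21  28  22  29  21  21  31  32  24  37  21  24  27  24  11  11
  26  23  25  21  19  19  19  19  19  46  85  95  94  92  93  95  97  91
  94 114 170 173 172 169 137  74  66  75  76  80  82  83  90 110  64  58
  62  57  56  73 125 166 167 168 166 164 165 163 165 165 165 163 163 161]
97 [ 92  89  90  89  91  89  89  92  87  55  23  19  16  11  26  17  26  26
   9  24  17  28  25  25  22  24  22  30  29  23  27  25  25  15   9  23
  16  27  23  15  17  24  21  12  14  26  35  62  93  93  90  90  92  93
  92  93 113 171 172 171 172 162  80  57  67  65  69  71  68  64  64  52
  47  45  58  58  72 129 172 173 170 170 168 171 171 171 169 170 169 170]
110 [ 84  85  87  84  87  84  87  83  83  86  85  89  84  57  21  22  20  18
  29  20  20  28  31  18  26  23  29  13  23  30  27  31  18  25  29  21
  18  27  24  23  16  14  20  29  14  18  24  59  88  86  84  83  83  85
  87  85  83  83  79  81  82  81  83  65  62  63  64  66  68  71  66  59
  60  51  43  43  54  69 112 152 151 155 156 155 156 160 159 157 158 155]
hinge [ 0.53259253 -0.045748    0.071     ] hinge w5 [ 0.53239352 -0.04624725  0.071     ] (array([ 0.53284133, -0.04641067,  0.07016629]), [0.0004361223773473951, 0.0005339812116887025, 0.0007060722136567227])
trigtip [ 0.44914533 -0.04409614  0.068     ] handle tip [ 0.42146991 -0.08112343  0.071     ]
ring h (array([0.55949243, 0.03011974, 0.11807982]), [0.00014737692340869205, 0.00014737692340869243])
[277.51760483 197.97652435] 42.822349548339844 [array([238.98192745, 209.15955577]), array([238.01539575, 211.54100588]), array([307.73411659, 208.9746923 ]), array([308.63771743, 211.35189666])]
```

```bash
python3 steer.py '[[[0.025,-0.03,0],0],[[0.025,-0.03,0],0],[[0.025,-0.03,0],0],[[0.012,-0.0175,0],0],[[0,0,0],0]]'|head -3; python3 steer.py '[[[0,0,0.03],0],[[0,0,0.03],0],[[0,0,0.02],0],[[0,0,0],0],[[0,0,0],0]]'|head -4
```

```text
clock: 14.52
position: [0.4702, -0.0791, 0.2048]
ee_rot: [-0.001, 0.003, 1.0, -0.001]
clock: 14.93
position: [0.4729, -0.0759, 0.1241]
ee_rot: [-0.001, 0.001, 1.0, 0.0]
contact_force: [0.4, 0.2, -0.3]
```

Run:
```python
from h import *
d=shot('wrist','w7'); g=cv2.cvtColor(d['img'],cv2.COLOR_RGB2GRAY)
for x in (.455,.465,.473):
    print(x,[(round(1000*y),int(g[tuple(np.round(proj(d,(x,y,.07))[::-1]).astype(int))])) for y in np.arange(-.112,-.026,.003)])
```

```text
0.455 [(-112, 209), (-109, 208), (-106, 125), (-103, 116), (-100, 73), (-97, 44), (-94, 47), (-91, 50), (-88, 54), (-85, 59), (-82, 63), (-79, 51), (-76, 34), (-73, 203), (-70, 120), (-67, 110), (-64, 109), (-61, 108), (-58, 198), (-55, 167), (-52, 107), (-49, 153), (-46, 162), (-43, 179), (-40, 203), (-37, 200), (-34, 201), (-31, 202), (-28, 211)]
0.465 [(-112, 208), (-109, 209), (-106, 126), (-103, 116), (-100, 56), (-97, 41), (-94, 47), (-91, 45), (-88, 51), (-85, 55), (-82, 60), (-79, 51), (-76, 40), (-73, 206), (-70, 120), (-67, 114), (-64, 111), (-61, 112), (-58, 201), (-55, 201), (-52, 80), (-49, 149), (-46, 162), (-43, 143), (-40, 200), (-37, 198), (-34, 196), (-31, 196), (-28, 194)]
0.473 [(-112, 119), (-109, 218), (-106, 131), (-103, 121), (-100, 94), (-97, 37), (-94, 51), (-91, 50), (-88, 52), (-85, 46), (-82, 57), (-79, 48), (-76, 40), (-73, 95), (-70, 77), (-67, 76), (-64, 77), (-61, 65), (-58, 111), (-55, 113), (-52, 82), (-49, 148), (-46, 160), (-43, 90), (-40, 76), (-37, 76), (-34, 63), (-31, 64), (-28, 61)]
```

Handle back is at y = -0.100 and the trigger face at -0.042, a 58 mm gap that agrees with the text. Descending.

```bash
python3 steer.py '[[[0,-0.002,0.03],0],[[0,0,0.03],0],[[0,0,0.02],0],[[0,0,0.012],0],[[0,0,0],0]]'|head -4; python3 steer.py '[[[0,0,0.011],0],[[0,0,0],0],[[0,0,0],0],[[0,0,0],0]]'
```

```text
clock: 15.4
position: [0.4729, -0.0781, 0.0319]
ee_rot: [-0.001, 0.0, 1.0, 0.0]
contact_force: [-0.0, 0.0, -0.8]
clock: 15.73
position: [0.4744, -0.0788, 0.0231]
ee_rot: [0.001, 0.0, 1.0, -0.0]
contact_force: [-0.2, -0.2, 0.3]
width: 0.0854
gripper_force: 0.0
```

```bash
python3 steer.py '[[[0,0,0],0],[[0,0,0],0],[[0,0,0],0],[[0,0,0],0],[[0,0,0],0]]' 0.03 50|tail -4; python3 steer.py '[[[0,0,0],0],[[0,0,0],0],[[0,0,0],0],[[0,0,0],0],[[0,0,0],0]]'
```

```text
ee_rot: [0.0, -0.001, 1.0, -0.001]
contact_force: [-3.1, -0.1, 13.1]
width: 0.0428
gripper_force: 47.7
clock: 16.57
position: [0.4729, -0.0788, 0.0236]
ee_rot: [0.0, -0.001, 1.0, -0.001]
contact_force: [-4.2, 0.4, 13.3]
width: 0.0428
gripper_force: 47.7
```

```bash
python3 - <<'E'
from h import *
d=shot('wrist','w8'); g=cv2.cvtColor(d['img'],cv2.COLOR_RGB2GRAY)
for x in (.452,.458):
    print(x,[(round(1000*y),int(g[tuple(np.round(proj(d,(x,y,.068))[::-1]).astype(int))])) for y in np.arange(-.112,-.026,.003)])
E
python3 steer.py '[[[0,0,0],0],[[0,0,0],0],[[0,0,0],0]]' - 70
```

```text
0.452 [(-112, 122), (-109, 121), (-106, 122), (-103, 124), (-100, 94), (-97, 40), (-94, 50), (-91, 46), (-88, 53), (-85, 59), (-82, 62), (-79, 55), (-76, 41), (-73, 143), (-70, 149), (-67, 153), (-64, 124), (-61, 22), (-58, 125), (-55, 140), (-52, 216), (-49, 217), (-46, 217), (-43, 215), (-40, 217), (-37, 215), (-34, 216), (-31, 214), (-28, 213)]
0.458 [(-112, 123), (-109, 50), (-106, 34), (-103, 103), (-100, 62), (-97, 32), (-94, 47), (-91, 51), (-88, 55), (-85, 58), (-82, 59), (-79, 56), (-76, 41), (-73, 120), (-70, 156), (-67, 167), (-64, 122), (-61, 38), (-58, 39), (-55, 125), (-52, 53), (-49, 36), (-46, 224), (-43, 225), (-40, 223), (-37, 223), (-34, 222), (-31, 222), (-28, 222)]
clock: 16.87
position: [0.4729, -0.0791, 0.0237]
ee_rot: [0.0, -0.001, 1.0, -0.001]
contact_force: [-4.4, 0.5, 13.5]
width: 0.042
gripper_force: 65.5
```

The trigger is against the stop: its tip moved 22 mm, or about 0.28 rad. Releasing, then the second squeeze.

```bash
python3 steer.py '[[[0,0,0],0],[[0,0,0],0],[[0,0,0],0],[[0,0,0],0],[[0,0,0],0]]' 0.085 60|tail -3; python3 steer.py '[[[0,0,0],0],[[0,0,0],0],[[0,0,0],0],[[0,0,0],0],[[0,0,0],0]]'
python3 - <<'E'
from h import *
d=shot('wrist','w9'); g=cv2.cvtColor(d['img'],cv2.COLOR_RGB2GRAY)
for x in (.452,.458):
    print(x,[(round(1000*y),int(g[tuple(np.round(proj(d,(x,y,.068))[::-1]).astype(int))])) for y in np.arange(-.082,-.026,.003)])
E
```

```text
contact_force: [0.6, -0.3, -1.2]
width: 0.0849
gripper_force: 0.0
clock: 17.7
position: [0.473, -0.0786, 0.0217]
ee_rot: [0.0, 0.0, 1.0, -0.0]
contact_force: [-0.3, 0.8, 0.2]
width: 0.0846
gripper_force: 0.0
0.452 [(-82, 59), (-79, 53), (-76, 40), (-73, 125), (-70, 123), (-67, 123), (-64, 121), (-61, 120), (-58, 122), (-55, 59), (-52, 111), (-49, 157), (-46, 162), (-43, 215), (-40, 215), (-37, 214), (-34, 214), (-31, 215), (-28, 212)]
0.458 [(-82, 58), (-79, 51), (-76, 38), (-73, 124), (-70, 132), (-67, 129), (-64, 130), (-61, 130), (-58, 132), (-55, 62), (-52, 105), (-49, 158), (-46, 164), (-43, 183), (-40, 24), (-37, 94), (-34, 122), (-31, 223), (-28, 222)]
```

The trigger is fully back at -0.052 to -0.042, with the finger clear of it.

```bash
python3 steer.py '[[[0,0,0],0],[[0,0,0],0],[[0,0,0],0],[[0,0,0],0],[[0,0,0],0]]' 0.03 60|tail -2; python3 steer.py '[[[0,0,0],0],[[0,0,0],0],[[0,0,0],0],[[0,0,0],0],[[0,0,0],0]]'|tail -3;python3 steer.py '[[[0,0,0],0],[[0,0,0],0],[[0,0,0],0],[[0,0,0],0]]'|tail -2; python3 steer.py '[[[0,0,0],0],[[0,0,0],0],[[0,0,0],0],[[0,0,0],0],[[0,0,0],0]]' 0.085 60|tail -3; python3 steer.py '[[[0,0,0],0],[[0,0,0],0],[[0,0,0],0],[[0,0,0],0],[[0,0,0],0]]'|tail -3; python3 steer.py '[[[0,0,-0.02],0],[[0,0,-0.03],0],[[0,0,-0.04],0],[[0,0,-0.04],0],[[0,0,-0.04],0]]'|head -4;  python3 steer.py '[[[0.02,0,-0.02],0],[[0,0,0],0],[[0,0,0],0],[[0,0,0],0]]'|head -4
python3 - <<'E'
from h import *
d=shot('wrist','w10'); g=cv2.cvtColor(d['img'],cv2.COLOR_RGB2GRAY)
print([(round(1000*y),int(g[tuple(np.round(proj(d,(.455,y,.068))[::-1]).astype(int))])) for y in np.arange(-.106,-.026,.003)])
si,s0=shot('side'),load('side0')
sc,c0=shot('scene'),load('scene0')
# roll seat height: ring top centre in side/scene; changes at neighbours
for n,a,b in(('side',si,s0),('scene',sc,c0)):
    m=white(a,130,50);x,y=np.round(proj(a,(.5595,.0303,.118))).astype(int);cr=m[y-25:y+35,x-30:x+30]
    c,_=cv2.findContours(cr,cv2.RETR_EXTERNAL,cv2.CHAIN_APPROX_NONE);k=max(c,key=cv2.contourArea);bx=cv2.boundingRect(k);print(n,'roll bbox',bx[0]+x-30,bx[1]+y-25,bx[2:],'pred top',[np.round(proj(a,(.5595+.03*np.cos(t),.0303+.03*np.sin(t),.118)),1).tolist() for t in np.arange(0,6.28,np.pi/4)])
    print(n,{o:int((cv2.absdiff(a['img'],b['img']).max(2)[r[1]:r[1]+r[3],r[0]:r[0]+r[2]]>60).sum()) for o,r in ((dict(spent=(376,322,35,29),drive=(239,181,45,35),mug=(201,147,36,43),cooler=(104,205,55,40),driveb=(385,265,85,50)) if n=='side' else dict(spent=(151,293,28,27),drive=(357,201,61,36),mug=(408,150,40,45),cooler=(298,117,40,38),driveb=(190,308,65,78))).items())})
E
```

```text
width: 0.0419
gripper_force: 56.7
contact_force: [-4.5, -0.7, 13.1]
width: 0.042
gripper_force: 56.7
width: 0.0421
gripper_force: 56.7
contact_force: [-0.2, 0.1, 0.3]
width: 0.085
gripper_force: 0.0
contact_force: [-0.1, -0.4, -0.0]
width: 0.0849
gripper_force: 0.0
clock: 20.17
position: [0.4724, -0.0783, 0.1933]
ee_rot: [-0.0, 0.0, 1.0, 0.0]
contact_force: [1.0, 0.4, -0.1]
clock: 20.5
position: [0.4524, -0.0782, 0.2107]
ee_rot: [-0.0, 0.0, 1.0, 0.0]
contact_force: [-0.3, 0.7, 0.1]
[(-106, 95), (-103, 95), (-100, 35), (-97, 24), (-94, 41), (-91, 37), (-88, 45), (-85, 45), (-82, 56), (-79, 40), (-76, 28), (-73, 173), (-70, 100), (-67, 92), (-64, 92), (-61, 88), (-58, 171), (-55, 167), (-52, 84), (-49, 125), (-46, 138), (-43, 123), (-40, 170), (-37, 173), (-34, 174), (-31, 176), (-28, 171)]
side roll bbox 250 186 (60, 60) pred top [[290.7, 206.8], [281.1, 204.4], [270.9, 205.9], [265.9, 210.6], [269.1, 215.8], [279.0, 218.3], [289.6, 216.7], [294.4, 211.8]]
side {'spent': 269, 'drive': 151, 'mug': 0, 'cooler': 0, 'driveb': 512}
scene roll bbox 251 198 (55, 44) pred top [[289.9, 215.1], [294.3, 208.2], [291.2, 201.0], [282.4, 197.7], [273.1, 200.0], [268.5, 206.7], [271.4, 214.0], [280.3, 217.6]]
scene {'spent': 233, 'drive': 0, 'mug': 0, 'cooler': 0, 'driveb': 867}
```

Run:
```python
from h import *
from rig import manip
for n,r in(('side',(366,312,60,50)),('scene',(141,283,48,47))):
    for d in(load(n+'0'),shot(n)):
        x,y,w,h=r; m=white(d,100,60)[y:y+h,x:x+w]; c,_=cv2.findContours(m,cv2.RETR_EXTERNAL,cv2.CHAIN_APPROX_NONE); print(n,cv2.boundingRect(max(c,key=cv2.contourArea)))
print(manip.get_state()['clock']); print(manip.sign_off())
```

```text
side (9, 9, 36, 30)
side (9, 10, 36, 29)
scene (10, 10, 28, 27)
scene (10, 10, 28, 27)
20.75
the job is handed in; nothing more can be done
None
```

The fresh roll is home on the hub over the drive bar, two full squeeze-and-release cycles are done with the trigger sprung back, and the job was handed in at 20.8 s; before/after images show the spent roll, mug and cooler unmoved and no sign the drives moved, though shadow changes kept me from confirming the right-hand one.

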